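Crank the bench vise shut on a boiler

TASK

On the coffee-machine repair bench, take the larger of the two loose cranks by its handle, fit it fully down onto the square shaft end of the bench vise, and wind it clockwise (seen from above) until the moving jaw has closed up to the copper boiler; a gap of a few millimetres is fine. Let go and leave the crank on the shaft.

Things in the scene. Friction and masses are not known exactly. Their poses are not given: they have to be found in the camera images.
- crank: Larger of the two loose steel cranks (the other's hole is too small). Origin: centre of the hub's underside. Hub 38 mm square, 34 high, with an upright 20 mm square hole right through, sides along its x and y. A flat arm (top level with the hub's) runs along +x to the upright handle, axis 65 mm from the hole's. A foot under the handle keeps it level as it stands. About 0.26 kg.
- crank_grip (a point): Middle of the crank's handle, an upright black plastic cylinder, 26 mm across and 50 mm long, from 37 to 87 mm above the crank's underside; this point is at 62 mm. It spins on its pin with light friction (0.025 N m): carried by it without jerks the crank keeps its direction, and while winding it stays put in the fingers, so one grasp does for all turns.
- spindle: Upright 18 mm square shaft end on the vise's gearbox. Origin: centre of its foot on a round collar, 72 mm above the bench; x, y along the sides, z up. Square for 24 mm, then tapers to a 9 mm tip at 34 mm. The crank fits in any of 4 positions; fully down, its origin is here. Turns stiffly (4 N at the handle), stays where left. The rest of the fixed vise is below 97 mm; the swing is clear.
- jaw (a joint): Gap in m between the vise's moving jaw and the copper boiler (70 mm across, standing before the fixed jaw); 0 = touching, a hard stop. One full clockwise turn of the shaft (seen from above) closes it by 24 mm. It starts 34 to 48 mm open.
Mind the look-alikes: they are no part of the job. Leave any brown or green look-alike of the crank alone.

How it is judged (in metres and radians):
On the way, in this order (a step that is already met when the one before it is completed fails the run):
1. the crank sits fully down on the square shaft while the jaw is still open by more than 25 mm (horizontal distance between crank and spindle below 0.008 m and z of crank in the frame of spindle below 0.01 m and angle between crank's own z axis and vertical below 0.18 rad and value of joint jaw above 0.025 m), for 0.2 s.
2. with the crank on the shaft the jaw has been wound up to the boiler (horizontal distance between crank and spindle below 0.008 m and z of crank in the frame of spindle below 0.01 m and angle between crank's own z axis and vertical below 0.18 rad and value of joint jaw below 0.008 m), for 0.2 s.
At the end, for the whole second after the job is handed in: The moving jaw stands less than 8 mm from the boiler, and the larger crank is left at rest on the square shaft, within 8 mm sideways and 10 mm in height of fully down, tilted less than 10 degrees (all of step 2 and linear speed of crank below 0.03 m/s); the robot touches nothing.
It also fails if it takes over 61 s, if anything falls off the work surface, if the arm or the gripper's body presses on something with over 40 N, if the wrist force passes 120 N, or if a joint passes its speed limit or range.

ROBOT

A 6-joint arm with a two-finger parallel gripper is mounted at the origin on the work surface. World frame = base frame: x ahead of the robot, y to its left, z up, the work surface at z = 0. Lengths are in mm, angles in degrees, forces in N, time in s.
With the tool pointing down it reaches from about 300 to 850 mm from the base axis. Payload 4.2 kg.
Tool frame: the origin (TCP) lies on the centre line of the jaws, within the pads' length; the fingertips stand 11 mm ahead of it and the grasp point (between the pads) lies 8 mm behind it; z points along the fingers, y is the line along which they close (so a half turn about z gives the same grasp; the last joint's range is limited). The gripper opens to 91 mm and grips with 3 to 60 N. Pads are 32 mm wide; open, the fingers measure 118 mm over their backs; the gripper's body (76 mm by 178 mm) begins 60 mm behind the grasp point.
Start: joints at [63.656, 18.312, 89.639, -0, 72.044, -1.146], TCP at [244.817, 520.299, 189.776] pointing down, gripper open.
Joint ranges: [-177.97, 177.97], [-48.28, 115.42], [12.27, 149.76], [-77.06, 257.06], [2.81, 150.46], [-146.56, 146.56]. Speed limits (degrees/s): [147.25, 147.25, 180, 180, 180, 180].

INTERFACE

Orientations are given as [roll, pitch, yaw] about the fixed x, y, z axes, in that order (R = Rz(yaw) Ry(pitch) Rx(roll)).
In Python, from workcell import env, grab_frame, camera_model, models gives the robot as it stands.
- The arm moves only by the shell command python3 -m crank 'ROWS' [FORCE]. ROWS is text: rows parted by semicolons, each of 7 numbers parted by spaces: the closure, from -1 (fully open) to 1 (shut), so that 0 is half open, then the shift along the tool's x, y, z in mm, then the turn, a rotation vector about the tool's x, y, z in degrees. A call has 1 to 10 rows; each row shifts and turns the commanded pose from where the row before left it, along the tool's axes as they then stand; what a row does not reach is not made up. A row lasts 1/8 s, in which the tool goes at most 62.5 mm and 10.7 degrees, less where a joint would pass 70% of its speed; a pose out of reach is approached as far as the arm can. A call is refused whole if a number of a shift passes 62.5 or a number of a turn 10.7, either way. A call with a gripper value outside its range is refused whole. The fingers move at their own pace and stop on an object; FORCE is the grip in N (left out, the last holds). Time passes only in rows, so rows that do not move let the fingers close. It gives the time, the measured TCP pose, the force, the opening and the grip force at its end, in the units of the state.
- env.state(): the state, without advancing time (a new reading comes with each control period).
- grab_frame(name): name is "side" or "top" or "wrist"; returns the picture (420x560x3 uint8, blue, green, red); there is no depth.
- camera_model(name): a dict with "K" (3x3 intrinsics, pixels), "R" (3x3) and "t" (3): a world point X has camera coordinates R X + t; the wrist camera has in their place "mount" (4x4, takes a point from camera to tool coordinates, whose origin is the TCP and whose axes are the flange's). Camera axes: x right, y down, z forward; pixel columns grow to the right and rows downward; lengths in mm; the calibration is good to about 2 mm. A picture is of the moment at which its call begins: read the wrist's pose just before it. camera_model takes no time and is no camera call.
- env.job_done(): hands the job in; it is judged then, once.
Trained networks look in the newest picture that a camera, given by its name, has taken for a name from the list of things; names that differ only in an ending like _2 or _b are one class to them, and where a whole thing is asked for, a point or a joint stands for the part that bears it (a point fixed in the world has none). Each returns a list of dicts, best first, with "p" (0 to 1); they miss things now and then, are a little off and sometimes report something else, mostly with a low value. They report only what shows in the picture. A call takes as long as a camera call. They do not tell look-alikes from the thing itself.
- models.search_frame(name, camera): "point" ([x, y, z] in mm, in world coordinates, good to about 4 mm: the middle of the surface that is visible of it).
The state is a dict: "time_s": time; "qpos": joint angles; "qvel": joint speeds; "effort": joint torques, N m; "ee_pos": TCP position; "ee_rot": TCP orientation; "force": force on the tool from outside, world axes, zero at the start; "torque": the same for the moment, N m; "gripper_width": finger opening in mm; "gripper_force": force on a finger pad.
Only numpy, scipy, OpenCV 4.12 (cv2) and the standard library are available. Lean on these libraries where they do the work, as an engineer would, in place of code of your own. Each camera call takes 0.05 s, during which the arm holds its last target. There are 200 camera calls.

## Working session

There is one attempt and no reset: what is moved stays moved. The work goes in short steps, Python scripts to look and compute and a shell command to move; the robot and the scene stay as the last step left them, time stands still between calls to the robot, and variables do not carry over. Pictures are saved under pics/ and viewed, at most 10 in all, crops included, and the job is handed in when it is done.

```bash
ls; mkdir -p pics; python3 - <<'E'
from workcell import env, grab_frame, camera_model, models
import cv2,numpy as np
s=env.state();print(s['time_s'],s['ee_pos'],s['ee_rot'])
a=grab_frame("top");b=grab_frame("side")
cv2.imwrite("pics/top.png",a);cv2.imwrite("pics/side.png",b)
for c in("top","side"):
  m=camera_model(c);print(c,np.round(m['K'],1).tolist(),np.round(m['R'],3).tolist(),np.round(m['t'],1).tolist())
  for n in("crank","crank_grip","spindle","jaw"):
    try: print(n,c,[(np.round(d['point']).tolist(),round(d['p'],2)) for d in models.search_frame(n,c)])
    except Exception as e: print(n,e)
print(camera_model("wrist"))
E
```

```text
pics
0.0 [244.56260874 519.77918915 188.92371814] [-1.79898018e+02 -7.82077375e-04  1.54803366e+02]
top [[527.2, 0.0, 287.4], [0.0, 527.2, 202.8], [0.0, 0.0, 1.0]] [[-0.097, -0.995, 0.004], [-0.974, 0.094, -0.208], [0.207, -0.024, -0.978]] [-39.7, 532.4, 1235.0]
crank top [([599.0, -162.0, 30.0], 0.81), ([548.0, -299.0, 39.0], 0.8), ([519.0, -457.0, 39.0], 0.8), ([643.0, -406.0, 29.0], 0.65)]
crank_grip top [([642.0, -408.0, 35.0], 0.81), ([602.0, -160.0, 33.0], 0.79), ([520.0, -458.0, 33.0], 0.78), ([550.0, -302.0, 37.0], 0.55)]
spindle top [([571.0, 66.0, 99.0], 0.41)]
jaw top [([551.0, 195.0, 83.0], 0.77)]
side [[490.1, 0.0, 281.9], [0.0, 490.1, 205.9], [0.0, 0.0, 1.0]] [[0.836, -0.548, -0.014], [-0.355, -0.521, -0.776], [0.418, 0.654, -0.63]] [-462.6, 197.2, 1183.0]
crank side [([592.0, -158.0, 38.0], 0.87), ([537.0, -304.0, 39.0], 0.84), ([516.0, -462.0, 32.0], 0.84), ([641.0, -406.0, 36.0], 0.68)]
crank_grip side [([542.0, -305.0, 39.0], 0.92), ([641.0, -404.0, 36.0], 0.85), ([515.0, -463.0, 35.0], 0.84), ([592.0, -156.0, 37.0], 0.82)]
spindle side []
jaw side [([544.0, 186.0, 74.0], 0.64)]
{'K': array([[370.2796553 ,   0.        , 284.39698995],
       [  0.        , 370.2796553 , 209.16544775],
       [  0.        ,   0.        ,   1.        ]]), 'mount': array([[ 4.80380639e-04, -9.70601266e-01, -2.40692650e-01,
         6.89871716e+01],
       [ 9.99998782e-01,  8.23668882e-04, -1.32564914e-03,
         1.61904113e-02],
       [ 1.48492778e-03, -2.40691720e-01,  9.70600479e-01,
        -1.95804027e+02],
       [ 0.00000000e+00,  0.00000000e+00,  0.00000000e+00,
         1.00000000e+00]])}
```

View pics/top.png

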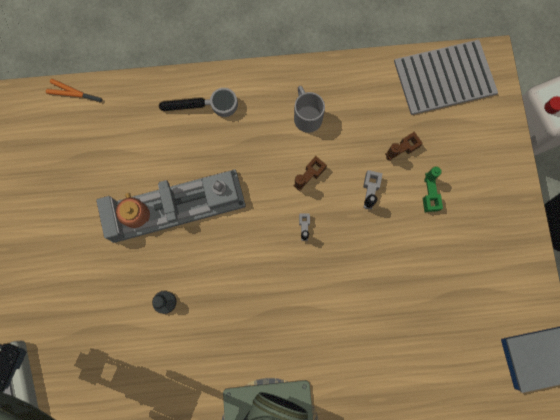

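View pics/side.png

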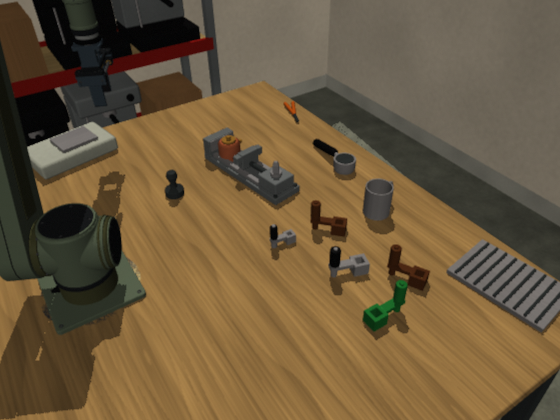

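Candidates in the top picture: steel cranks at (372,190), larger, and (305,227), smaller; brown at (310,174) and (405,147); green at (433,190). I choose (372,190). The spindle tip is near (219,186). One close crop to check.

```bash
cat > h.py <<'E'
from workcell import env, grab_frame, camera_model, models
import cv2,numpy as np
from scipy.spatial.transform import Rotation as Ro
def cam(n,s=None):
    m=camera_model(n)
    if n!="wrist": return m['K'],np.array(m['R']),np.array(m['t'])
    T=np.eye(4);T[:3,:3]=Ro.from_euler('xyz',s['ee_rot'],degrees=True).as_matrix();T[:3,3]=s['ee_pos']
    W=np.linalg.inv(T@m['mount']);return m['K'],W[:3,:3],W[:3,3]
def at(c,uv,z):
    K,R,t=c;d=R.T@np.linalg.solve(K,[uv[0],uv[1],1]);o=-R.T@t;return o+d*(z-o[2])/d[2]
def px(c,X):
    K,R,t=c;p=K@(R@np.array(X)+t);return p[:2]/p[2]
E
python3 - <<'E'
from h import *
a=cv2.imread("pics/top.png");b=cv2.imread("pics/side.png")
f=lambda i,u,v:cv2.resize(i[v:v+50,u:u+66],(396,300),interpolation=cv2.INTER_CUBIC)
cv2.imwrite("pics/crop.png",np.vstack([np.hstack([f(a,340,165),f(a,186,165)]),np.hstack([f(b,315,238),f(b,243,150)])]))
for p in([548,-299,39],[537,-304,39],[571,66,99],[599,-162,30]):print(p,px(cam("top"),p),px(cam("side"),p))
E
```

```text
[548, -299, 39] [369.45939875 187.88502164] [347.26945983 258.61664563]
[537, -304, 39] [372.01534273 191.96514713] [345.03279313 261.6608213 ]
[571, 66, 99] [220.08761273 186.87469405] [273.92965709 165.15095074]
[599, -162, 30] [312.59653051 174.25659279] [329.32256898 223.03458854]
```

View pics/crop.png

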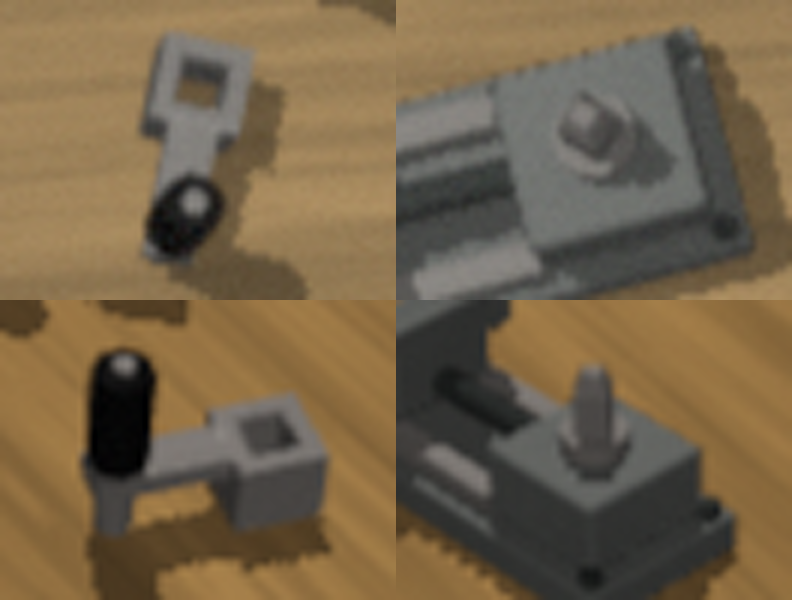

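The crop shows the steel crank with its handle top at top px (372.5,198.8) and its hole at (374,178). The spindle tip is near (220,183.5).

```bash
python3 - <<'E'
from h import *
T=cam("top");S=cam("side")
print("grip",at(T,(372.5,198.8),87),at(S,(315+124/6,238+62/6),87))
print("hub",at(T,(373.8,178.3),34),at(S,(315+268/6,238+134/6),34))
print("tip",at(T,(220,183.5),106),at(S,(243+197/6,150+70/6),106))
E
```

```text
grip [ 509.79656187 -293.79375023   87.        ] [ 513.9608377  -292.62179076   87.        ]
hub [ 572.71697454 -314.0320323    34.        ] [ 572.67270209 -316.77348366   34.        ]
tip [577.44078807  64.90786317 106.        ] [579.61658443  69.04479904 106.        ]
```

```bash
python3 -m crank '-1 0 0 0 0 0 -8.4;-1 0 0 0 0 0 -8.4;-1 0 0 0 0 0 -8.4'; python3 -m crank '-1 -33 -50 0 0 0 0;-1 -33 -50 0 0 0 0;-1 -33 -50 0 0 0 0;-1 -33 -50 0 0 0 0;-1 -33 -50 0 0 0 0;-1 -33 -50 0 0 0 0;-1 -33 -50 0 0 0 0;-1 -33 -50 0 0 0 0;-1 -33 -50 0 0 0 0;-1 0 0 0 0 0 0'
python3 - <<'E'
from h import *
import json
s=env.state();print(s['ee_pos'],s['ee_rot'],s['time_s'],s['force'])
w=grab_frame("wrist");C=cam("wrist",s)
u,v=px(C,(578,67,100)).astype(int);print(u,v)
print(models.search_frame("spindle","wrist")[:1])
u0,v0=max(u-66,0),max(v-50,0)
print(u0,v0)
cv2.imwrite("pics/w1.png",cv2.resize(w[v0:v0+100,u0:u0+132],(792,600),interpolation=cv2.INTER_CUBIC))
E
```

```text
time_s: 0.88
ee_pos: [244.8, 520.3, 189.8]
ee_rot: [180.0, 0.0, -179.7]
force: [-0.3, 0.6, -0.3]
gripper_width: 91.3
gripper_force: 0.0
time_s: 2.12
ee_pos: [543.7, 67.0, 189.5]
ee_rot: [-180.0, 0.0, 179.7]
force: [-0.1, 0.4, -0.5]
gripper_width: 90.9
gripper_force: 0.0
[543.66602631  67.03605344 189.45601305] [-1.79961641e+02  3.75116575e-02  1.79692590e+02] 2.125 [-0.11594884  0.42331171 -0.53204901]
284 247
[{'point': [572.4, 73.8, 97.4], 'p': 0.92}]
218 197
```

View pics/w1.png

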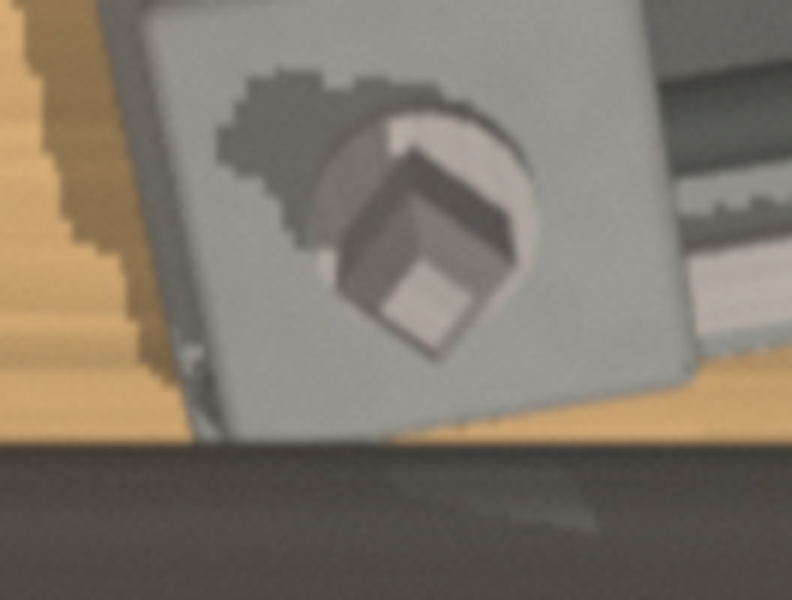

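The crop shows the spindle with its tip face centred at crop (428,305). The square's shoulder corners are at (338,290), (437,360) and (517,262), so it is rotated relative to the vise.

```bash
python3 - <<'E'
from h import *
s=dict(ee_pos=[543.67,67.04,189.5],ee_rot=[180,0,179.7]);C=cam("wrist",s)
P=lambda u,v,z:at(C,(218+u/6,197+v/6),z)
print("tip",P(428,305,106)); L,B,R=[P(*p,96) for p in((338,290),(437,360),(517,262))]
print("sq",(L+R)/2, L,B,R)
for a,b in((L,B),(B,R)):
  d=b-a;print(np.hypot(*d[:2]),np.degrees(np.arctan2(d[1],d[0])))
print("collar z72",P(425,210,72))
E
```

```text
tip [575.70251278  71.15062993 106.        ]
sq [575.10858909  71.18168075  96.        ] [577.0797588   58.89534687  96.        ] [587.37918454  72.49845322  96.        ] [573.13741937  83.46801463  96.        ]
17.062317336889574 52.86926048128073
17.976627948104515 142.39513706392611
collar z72 [573.16136997  71.11624638  72.        ]
```

```bash
python3 -m crank '-1 8 -60 0 0 0 0;-1 8 -60 0 0 0 0;-1 8 -60 0 0 0 0;-1 8 -60 0 0 0 0;-1 8 -60 0 0 0 0;-1 8 -60 0 0 0 0;-1 0 0 0 0 0 0'
python3 - <<'E'
from h import *
s=env.state();print(s['ee_pos'],s['ee_rot'],s['time_s'])
w=grab_frame("wrist");C=cam("wrist",s)
u,v=px(C,(540,-303,50)).astype(int)
print([(d['point'],d['p']) for d in models.search_frame("crank_grip","wrist")])
u0,v0=max(u-88,0),min(max(v-66,0),288);print(u0,v0)
cv2.imwrite("pics/w2.png",cv2.resize(w[v0:v0+132,u0:u0+176],(704,528),interpolation=cv2.INTER_CUBIC))
E
```

```text
time_s: 3.1
ee_pos: [493.4, -291.5, 189.6]
ee_rot: [-180.0, -0.0, 179.8]
force: [0.9, 0.7, -0.0]
gripper_width: 91.3
gripper_force: 0.0
[ 493.38037132 -291.47123374  189.56714563] [-1.79979224e+02 -2.55932737e-03  1.79829114e+02] 3.1
[([543.2, -300.8, 35.7], 0.75), ([625.9, -378.8, 43.8], 0.58), ([563.9, -131.4, 36.0], 0.57), ([514.6, -451.9, 30.5], 0.56)]
184 176
```

View pics/w2.png

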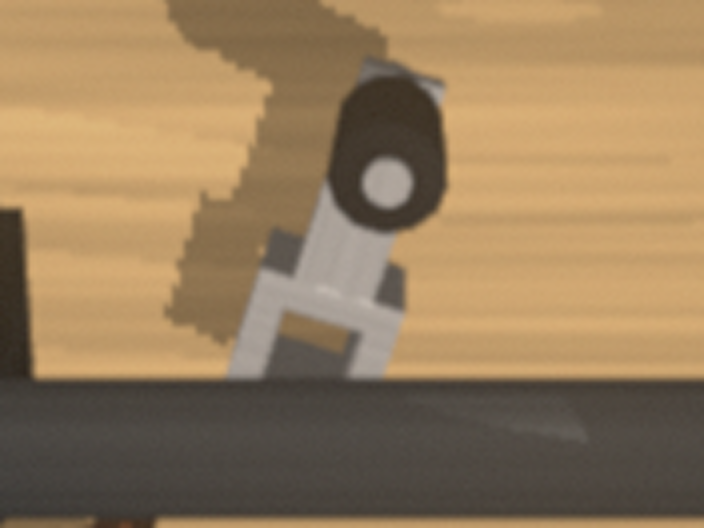

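The wrist crop shows the handle's pin head at crop (387,183). The hub's near edge runs from (260,268) to (403,318).

```bash
python3 - <<'E'
from h import *
s=dict(ee_pos=[493.38,-291.47,189.57],ee_rot=[180,0,179.8]);C=cam("wrist",s)
P=lambda u,v,z:at(C,(184+u/4,176+v/4),z)
print("grip",P(387,183,88))
a,b=P(260,268,34),P(403,318,34);d=b-a;print(a,b,np.hypot(*d[:2]),np.degrees(np.arctan2(d[1],d[0]))+90)
a,b=P(260,268,34),P(230,378,34);d=a-b;print(np.degrees(np.arctan2(d[1],d[0])))
E
```

```text
grip [ 508.90100419 -294.24911419   88.        ]
[ 546.21730434 -326.78167279   34.        ] [ 559.60211232 -291.05956695   34.        ] 38.14737120712272 159.45939866261324
164.09384391064702
```

```bash
python3 -m crank '-1 -16 -2.5 0 0 0 0;-1 0 0 45 0 0 0;-1 0 0 45 0 0 0;-1 0 0 35 0 0 0;-1 0 0 10 0 0 0;-1 0 0 0 0 0 0'; python3 -m crank '1 0 0 0 0 0 0;1 0 0 0 0 0 0;1 0 0 0 0 0 0;1 0 0 0 0 0 0;1 0 0 0 0 0 0;1 0 0 0 0 0 0' 35
```

```text
time_s: 3.95
ee_pos: [510.9, -291.4, 55.0]
ee_rot: [180.0, 0.0, -179.9]
force: [-0.1, -0.3, 0.3]
gripper_width: 90.9
gripper_force: 0.0
time_s: 4.7
ee_pos: [509.8, -292.2, 54.7]
ee_rot: [180.0, 0.0, 180.0]
force: [0.1, 0.7, 1.5]
gripper_width: 34.0
gripper_force: 0.0
```

```bash
python3 -m crank '1 0 0 0 0 0 0;1 0 0 0 0 0 0;1 0 0 0 0 0 0;1 0 0 -4 0 0 0;1 0 0 -10 0 0 0;1 0 0 -20 0 0 0;1 0 0 -20 0 0 0;1 0 0 -10 0 0 0;1 0 0 -4 0 0 0;1 0 0 0 0 0 0'
```

```text
time_s: 5.95
ee_pos: [509.6, -292.0, 122.4]
ee_rot: [180.0, -0.0, -180.0]
force: [-0.2, -1.4, -2.8]
gripper_width: 24.7
gripper_force: 35.0
```

```bash
python3 -m crank '1 0 0 -10 0 0 0;1 0 5 -20 0 0 0;1 0 12 -20 0 0 0;1 0 22 -10 0 0 0;1 -2 32 -2 0 0 0;1 -2 40 0 0 0 0;1 -2 45 0 0 0 0;1 -2 45 0 0 0 0;1 -2 45 0 0 0 0;1 -2 45 0 0 0 0'; python3 -m crank '1 -2 40 0 0 0 0;1 0 32 0 0 0 0;1 0 22 0 0 0 0;1 0 12 0 0 0 0;1 0 5 0 0 0 2;1 0 1 0 0 0 4;1 0 0 0 0 0 5;1 0 0 0 0 0 4;1 0 0 0 0 0 2;1 0 0 0 0 0 0'
python3 - <<'E'
from h import *
s=env.state();print(s['ee_pos'],s['ee_rot'],s['time_s'])
T=grab_frame("top");S=grab_frame("side")
f=lambda i,u,v:cv2.resize(i[v:v+75,u:u+66],(396,450),interpolation=cv2.INTER_CUBIC)
h=s['ee_pos']+np.array([26,-20,-40])
r=[]
for n,i in(("top",T),("side",S)):
  u,v=px(cam(n),h).astype(int);u0,v0=u-33,v-37;print(n,u0,v0);r.append(f(i,u0,v0))
cv2.imwrite("pics/hold.png",np.hstack(r))
E
```

```text
time_s: 7.2
ee_pos: [520.9, 1.2, 184.5]
ee_rot: [180.0, -0.1, -180.0]
force: [0.4, 0.9, -2.6]
gripper_width: 24.5
gripper_force: 35.0
time_s: 8.45
ee_pos: [523.7, 110.7, 184.7]
ee_rot: [-180.0, -0.0, 163.0]
force: [-0.2, -1.2, -2.6]
gripper_width: 24.7
gripper_force: 35.0
[523.6807075  110.73083158 184.7145404 ] [-1.79998521e+02 -8.73574265e-03  1.63019562e+02] 8.45
top 174 155
side 229 113
```

View pics/hold.png

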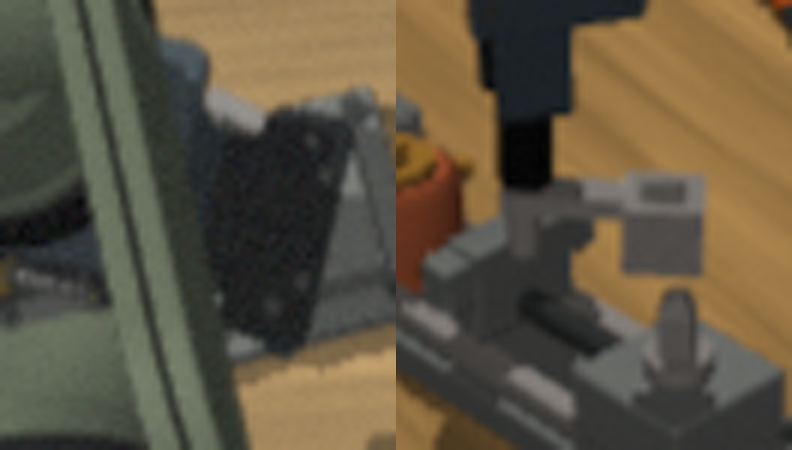

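In the side view the crank is held level, its hub above the spindle. I'll compare it with the projected model.

```bash
python3 - <<'E'
from h import *
C=cam("side");H=np.array([523.7,110.7,184.7+8-62])
f=lambda p:np.round((px(C,p)-[229,113])*6+[396,0]).astype(int).tolist()
for a in(138,142.6,147,152):
  R=Ro.from_euler('z',a,degrees=True).as_matrix();o=H-R@[65,0,0]
  q=[f(o+R@[19*i,19*j,34]) for i,j in((1,1),(1,-1),(-1,-1),(-1,1))]
  b=[f(o+R@[19*i,19*j,0]) for i,j in((1,1),(1,-1),(-1,-1),(-1,1))]
  print(a,o.round(1),q,b)
print("tip",f([575.3,71.1,106]),"handle base",f(H+[0,0,37]))
E
```

```text
138 [572.   67.2 130.7] [[615, 213], [629, 169], [709, 175], [697, 218]] [[617, 275], [632, 231], [710, 236], [698, 280]]
142.6 [575.3  71.2 130.7] [[619, 208], [627, 165], [708, 167], [702, 211]] [[622, 270], [629, 226], [709, 228], [703, 273]]
147 [578.2  75.3 130.7] [[623, 204], [624, 161], [705, 160], [705, 203]] [[625, 266], [627, 222], [706, 221], [706, 265]]
152 [581.1  80.2 130.7] [[626, 200], [621, 157], [701, 152], [708, 194]] [[629, 261], [623, 218], [702, 213], [709, 256]]
tip [667, 293] handle base [525, 178]
```

```bash
python3 -m crank '1 -2.2 -1.5 0 0 0 0;1 0 0 10 0 0 0;1 0 0 10 0 0 0;1 0 0 5 0 0 0;1 0 0 5 0 0 0;1 0 0 3 0 0 0;1 0 0 0 0 0 0'
```

```text
time_s: 9.43
ee_pos: [525.8, 108.6, 151.7]
ee_rot: [-180.0, 0.0, 163.0]
force: [0.3, -0.8, -2.8]
gripper_width: 24.4
gripper_force: 35.0
```

```bash
python3 -m crank '1 0 0 3 0 0 0;1 0 0 3 0 0 0;1 0 0 3 0 0 0;1 0 0 0 0 0 0'; python3 -m crank '1 0 0 4 0 0 0;1 0 0 4 0 0 0;1 0 0 0 0 0 0'
```

```text
time_s: 9.93
ee_pos: [525.5, 108.7, 142.4]
ee_rot: [-180.0, -0.0, 163.0]
force: [0.6, -0.8, -2.5]
gripper_width: 24.6
gripper_force: 35.0
time_s: 10.3
ee_pos: [525.5, 108.6, 134.3]
ee_rot: [-180.0, -0.0, 163.0]
force: [0.7, -1.2, -3.3]
gripper_width: 24.3
gripper_force: 35.0
```

```bash
python3 -m crank '1 0 0 4 0 0 0;1 0 0 3 0 0 0;1 0 0 0 0 0 0'; python3 -m crank '1 0 0 1 0 0 0;1 0 0 1 0 0 0;1 0 0 0 0 0 0;1 0 0 0 0 0 0'
```

```text
time_s: 10.68
ee_pos: [525.2, 108.9, 127.6]
ee_rot: [180.0, -0.0, 163.0]
force: [-0.6, -0.4, -1.0]
gripper_width: 24.5
gripper_force: 35.0
time_s: 11.18
ee_pos: [524.9, 109.2, 126.4]
ee_rot: [180.0, -0.1, 163.0]
force: [-4.9, 1.6, 4.9]
gripper_width: 24.3
gripper_force: 35.0
```

```bash
python3 - <<'E'
import numpy as np
t=np.radians(20+15*np.arange(25));p=np.round(65*np.c_[np.cos(t),np.sin(t)],1)
for i,d in enumerate(np.diff(p,axis=0)):print(20+15*i,"%.1f %.1f"%tuple(d),end='; ')
E
```

```text
20 -7.9 15.1; 35 -11.4 12.5; 50 -14.3 9.1; 65 -16.2 5.1; 80 -17.0 0.8; 95 -16.5 -3.7; 110 -15.1 -7.9; 125 -12.5 -11.4; 140 -9.1 -14.3; 155 -5.1 -16.2; 170 -0.8 -17.0; 185 3.7 -16.5; 200 7.9 -15.1; 215 11.4 -12.5; 230 14.3 -9.1; 245 16.2 -5.1; 260 17.0 -0.8; 275 16.5 3.7; 290 15.1 7.9; 305 12.5 11.4; 320 9.1 14.3; 335 5.1 16.2; 350 0.8 17.0; 365 -3.7 16.5;
```

```bash
python3 -m crank '1 -7.9 15.1 0 0 0 0;1 -11.4 12.5 0 0 0 0;1 -14.3 9.1 0 0 0 0;1 0 0 0 0 0 0'
```

```text
time_s: 11.68
ee_pos: [569.1, 135.4, 126.2]
ee_rot: [179.9, 0.0, 163.0]
force: [-3.3, 4.4, 4.0]
gripper_width: 24.4
gripper_force: 35.0
```

```bash
python3 -m crank '1 -16.2 5.1 0 0 0 0;1 -17 0.8 0 0 0 0;1 -16.5 -3.7 0 0 0 0;1 -15.1 -7.9 0 0 0 0;1 -12.5 -11.4 0 0 0 0;1 -9.1 -14.3 0 0 0 0;1 0 0 0 0 0 0'
```

```text
time_s: 12.55
ee_pos: [642.9, 78.2, 125.7]
ee_rot: [179.9, 0.1, 162.9]
force: [1.2, 1.8, 0.2]
gripper_width: 24.5
gripper_force: 34.9
```

```bash
python3 -m crank '1 -5.1 -16.2 0 0 0 0;1 -0.8 -17 0 0 0 0;1 3.7 -16.5 0 0 0 0;1 7.9 -15.1 0 0 0 0;1 11.4 -12.5 0 0 0 0;1 14.3 -9.1 0 0 0 0;1 0 0 0 0 0 0'; python3 -m crank '1 16.2 -5.1 0 0 0 0;1 17 -0.8 0 0 0 0;1 16.5 3.7 0 0 0 0;1 15.1 7.9 0 0 0 0;1 12.5 11.4 0 0 0 0;1 9.1 14.3 0 0 0 0;1 5.1 16.2 0 0 0 0;1 0.8 17 0 0 0 0;1 -3.7 16.5 0 0 0 0;1 0 0 0 0 0 0'
python3 - <<'E'
from h import *
grab_frame("side");print(models.search_frame("jaw","side")[:2]);cv2.imwrite("pics/s2.png",cv2.resize(grab_frame("side")[110:210,190:320],(780,600),interpolation=cv2.INTER_CUBIC))
E
```

```text
time_s: 13.42
ee_pos: [585.6, 5.3, 126.5]
ee_rot: [180.0, 0.0, 163.0]
force: [0.7, 4.5, 1.7]
gripper_width: 24.3
gripper_force: 35.0
time_s: 14.68
ee_pos: [523.3, 108.1, 126.0]
ee_rot: [-179.7, -0.2, 163.1]
force: [-5.7, 1.1, 6.6]
gripper_width: 24.3
gripper_force: 35.0
[]
```

View pics/s2.png

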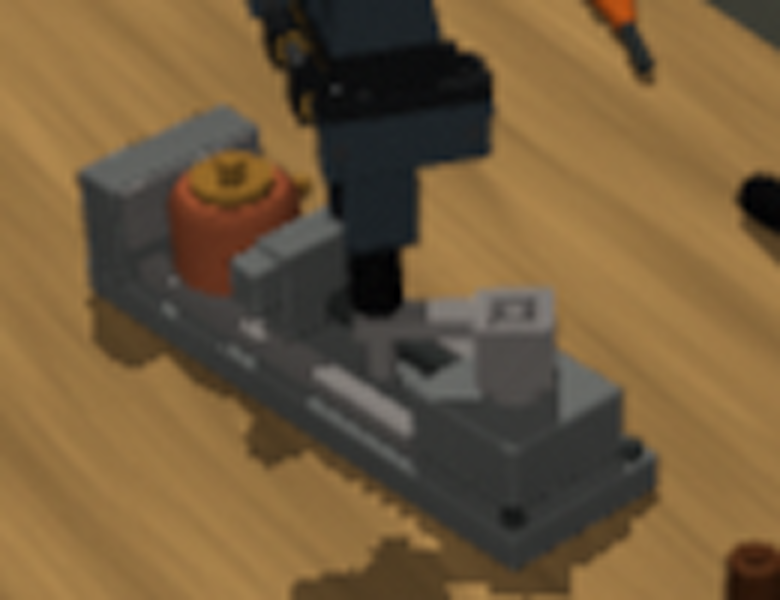

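One full turn is done: the crank is seated (hub at crop 515,340), and the jaw (290,270) still stands a little off the boiler (235,225). Next I wind on in shorter bursts, watching the force.

```bash
python3 -m crank '1 -7.9 15.1 0 0 0 0;1 -11.4 12.5 0 0 0 0;1 -14.3 9.1 0 0 0 0;1 -16.2 5.1 0 0 0 0;1 -17 0.8 0 0 0 0;1 -16.5 -3.7 0 0 0 0;1 -15.1 -7.9 0 0 0 0;1 -12.5 -11.4 0 0 0 0;1 0 0 0 0 0 0';  python3 -m crank '1 -9.1 -14.3 0 0 0 0;1 0 0 0 0 0 0'; python3 -m crank '1 -5.1 -16.2 0 0 0 0;1 0 0 0 0 0 0'
```

```text
time_s: 15.95
ee_pos: [638.4, 94.3, 125.7]
ee_rot: [-180.0, 0.1, 163.0]
force: [2.1, 3.5, 0.5]
gripper_width: 24.7
gripper_force: 34.9
time_s: 16.2
ee_pos: [642.3, 78.0, 125.9]
ee_rot: [-180.0, 0.1, 163.0]
force: [1.8, 1.3, 1.3]
gripper_width: 24.8
gripper_force: 34.9
time_s: 16.45
ee_pos: [642.0, 61.1, 126.0]
ee_rot: [-179.9, 0.1, 163.0]
force: [3.3, -0.0, 0.9]
gripper_width: 24.2
gripper_force: 34.9
```

```bash
python3 -m crank '1 -0.8 -17 0 0 0 0;1 0 0 0 0 0 0'|grep -E "pos|force:"; python3 -m crank '1 1.5 -8.4 0 0 0 0;1 0 0 0 0 0 0'|grep -E "pos|force:"; python3 -m crank '1 2.2 -8.1 0 0 0 0;1 0 0 0 0 0 0'|grep -E "pos|force:"
```

```text
ee_pos: [637.5, 44.8, 126.0]
force: [0.8, 0.9, 2.3]
gripper_force: 34.9
ee_pos: [634.0, 37.8, 126.1]
force: [3.0, 1.8, 2.6]
gripper_force: 34.9
ee_pos: [629.4, 30.6, 126.0]
force: [1.9, 2.3, 1.6]
gripper_force: 34.9
```

Total is now 540° and still free. Theta is 200.

```bash
python3 -m crank '1 3.5 -7.8 0 0 0 0;1 0 0 0 0 0 0'|grep -E "pos|force:"; python3 -m crank '1 4.4 -7.3 0 0 0 0;1 0 0 0 0 0 0'|grep -E "pos|force:"; python3 -m crank '1 5.3 -6.6 0 0 0 0;1 0 0 0 0 0 0'|grep -E "pos|force:"; python3 -m crank '1 6.1 -5.9 0 0 0 0;1 0 0 0 0 0 0'|grep -E "pos|force:"
```

```text
ee_pos: [623.7, 24.0, 126.0]
force: [1.8, 2.0, 2.2]
gripper_force: 34.9
ee_pos: [617.4, 18.4, 126.0]
force: [2.3, 1.9, 3.9]
gripper_force: 35.0
ee_pos: [610.4, 13.7, 126.0]
force: [2.4, 3.1, 3.8]
gripper_force: 35.0
ee_pos: [602.9, 9.9, 126.0]
force: [1.9, 3.0, 3.4]
gripper_force: 35.0
```

```bash
python3 -m crank '1 6.9 -5 0 0 0 0;1 0 0 0 0 0 0'|grep -E "pos|force:"; python3 -m crank '1 7.4 -4.1 0 0 0 0;1 0 0 0 0 0 0'|grep -E "pos|force:"; python3 -m crank '1 7.9 -3.1 0 0 0 0;1 0 0 0 0 0 0'|grep -E "pos|force:"; python3 -m crank '1 8.3 -2 0 0 0 0;1 0 0 0 0 0 0'|grep -E "pos|force:"
```

```text
ee_pos: [594.9, 7.1, 126.0]
force: [1.9, 3.0, 4.2]
gripper_force: 35.0
ee_pos: [586.7, 5.4, 126.0]
force: [3.5, 2.9, 5.1]
gripper_force: 35.0
ee_pos: [578.5, 4.7, 126.1]
force: [2.6, 2.7, 6.2]
gripper_force: 35.0
ee_pos: [570.3, 5.2, 126.2]
force: [3.4, 2.1, 5.9]
gripper_force: 35.0
```

```bash
python3 -m crank '1 8.5 -1 0 0 0 0;1 0 0 0 0 0 0'|grep -E "pos|force:"; python3 -m crank '1 8.5 0.2 0 0 0 0;1 0 0 0 0 0 0'|grep -E "pos|force:"; python3 -m crank '1 8.4 1.3 0 0 0 0;1 0 0 0 0 0 0'|grep -E "pos|force:"; python3 -m crank '1 8.1 2.4 0 0 0 0;1 0 0 0 0 0 0'|grep -E "pos|force:"
```

```text
ee_pos: [562.2, 6.5, 126.2]
force: [4.2, 2.2, 5.4]
gripper_force: 35.0
ee_pos: [554.4, 8.8, 126.3]
force: [4.2, 1.8, 5.0]
gripper_force: 35.0
ee_pos: [546.9, 12.2, 126.4]
force: [4.1, 1.0, 6.0]
gripper_force: 35.0
ee_pos: [539.7, 16.4, 126.3]
force: [4.1, -1.2, 6.1]
gripper_force: 35.0
```

```bash
python3 -m crank '1 7.7 3.5 0 0 0 0;1 0 0 0 0 0 0'|grep -E "pos|force:"; python3 -m crank '1 7.3 4.4 0 0 0 0;1 0 0 0 0 0 0'|grep -E "pos|force:"; python3 -m crank '1 6.6 5.3 0 0 0 0;1 0 0 0 0 0 0'|grep -E "pos|force:"
python3 - <<'E'
from h import *
w=grab_frame("side");print(models.search_frame("jaw","side")[:1]);cv2.imwrite("pics/s3.png",cv2.resize(w[110:210,190:320],(780,600),interpolation=cv2.INTER_CUBIC))
E
```

```text
ee_pos: [533.1, 21.5, 126.3]
force: [3.2, -2.2, 7.3]
gripper_force: 35.0
ee_pos: [527.0, 27.5, 126.2]
force: [2.7, -3.5, 7.3]
gripper_force: 35.0
ee_pos: [521.8, 34.2, 126.1]
force: [1.6, -4.1, 7.6]
gripper_force: 34.9
[{'point': [536.8, 232.0, 75.5], 'p': 0.82}]
```

View pics/s3.png

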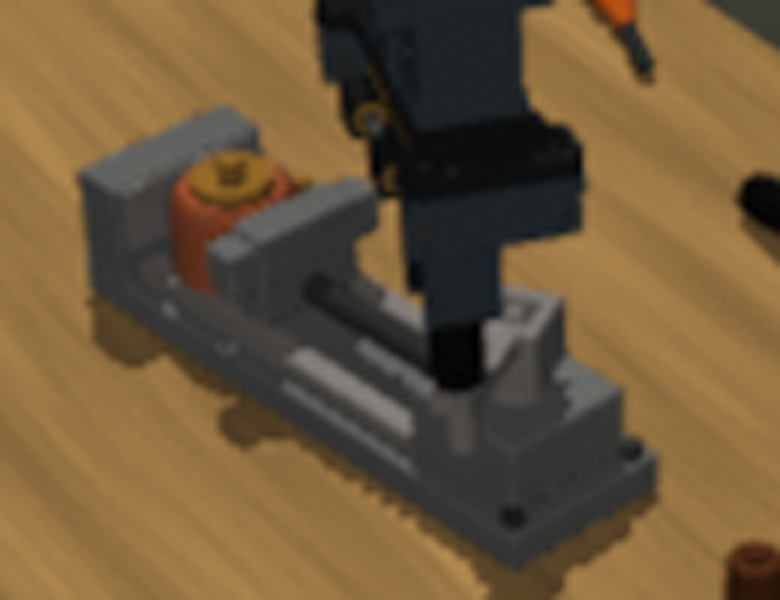

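The jaw's upper edge at (225,245) now lies against the boiler, and the hub at (525,340) is down on the shaft. About 652° has been wound, so at most about 5 mm of gap is left. Releasing.

```bash
python3 -m crank '-1 0 0 0 0 0 0;-1 0 0 0 0 0 0;-1 0 0 0 0 0 0;-1 0 0 0 0 0 0;-1 0 0 0 0 0 0;-1 0 0 0 0 0 0;-1 0 0 0 0 0 0;-1 0 0 0 0 0 0'; python3 -m crank '-1 0 0 -10 0 0 0;-1 0 0 -30 0 0 0;-1 0 0 -40 0 0 0;-1 0 0 -40 0 0 0;-1 40 0 0 0 0 0;-1 60 0 0 0 0 0;-1 60 0 0 0 0 0;-1 0 0 0 0 0 0'
python3 - <<'E'
from h import *
w=grab_frame("side");t=grab_frame("top")
f=lambda i,u,v:cv2.resize(i[v:v+110,u:u+130],(390,330),interpolation=cv2.INTER_CUBIC)
print(models.search_frame("jaw","top")[:1])
cv2.imwrite("pics/end.png",np.hstack([f(w,190,105),f(t,110,150)]))
E
```

```text
time_s: 22.05
ee_pos: [521.6, 36.6, 125.8]
ee_rot: [180.0, 0.0, 163.0]
force: [-0.9, -0.5, -0.5]
gripper_width: 91.4
gripper_force: 0.0
time_s: 23.05
ee_pos: [365.3, 83.8, 246.7]
ee_rot: [180.0, 0.0, 163.1]
force: [0.4, -0.1, 0.1]
gripper_width: 91.0
gripper_force: 0.0
[{'point': [551.1, 237.8, 87.2], 'p': 0.68}]
```

View pics/end.png

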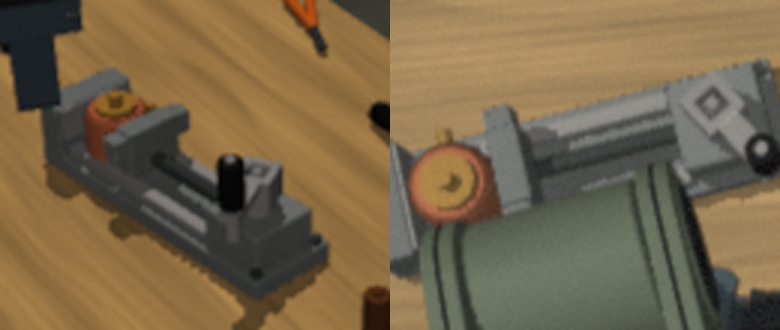

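The crank sits seated on the shaft (hub at 712,102), the jaw is up to the boiler at (495,185), and the gripper is clear.

```bash
python3 -c "
from workcell import env
print(env.job_done())"
```

```text
the job is handed in; nothing more can be done
None
```

I handed the job in at about 23 s. The larger crank is seated on the vise shaft and wound about 650° clockwise, the jaw is within about 5 mm of the boiler, and the gripper is clear; the hand-in call gave no verdict.

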